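# Check a bobbin under the loupe

### The arm

A 7-joint arm with a two-finger parallel gripper is mounted at the origin on the work surface; the furniture and walls round the work are solid. World frame = base frame: x ahead of the robot, y to its left, z up, the work surface at z = 0. Lengths are in m, angles in degrees, forces in N, time in s.
With the tool pointing down it reaches from about 0.425 to 0.825 m from the base axis. Payload 3.6 kg.
Tool frame: the origin (TCP) lies on the centre line of the jaws, within the pads' length; the fingertips stand 11 mm ahead of it and the grasp point (between the pads) lies 8 mm behind it; z points along the fingers, y is the direction in which the jaws open and shut (so a half turn about z gives the same grasp; the last joint's range is limited). The gripper opens to 93 mm and grips with 3 to 60 N. Pads are 15 mm wide; open, the fingers measure 128 mm over their backs; the gripper's body (75 mm by 188 mm) begins 65 mm behind the grasp point.
Start: joints at [69.643, 35.231, -0.722, 81.555, 0.464, 63.22, -2.315], TCP at [0.21, -0.615, 0.23] pointing down, gripper open.
Joint ranges: [-178.69, 178.69], [-17.37, 117.87], [-77.05, 75.6], [15.02, 138.74], [-78.02, 258.01], [0.78, 113.62], [-162.83, 162.83]. Speed limits (degrees/s): [159.86, 159.86, 180, 180, 180, 180, 180].

### API

Orientations are given as a 3x3 rotation matrix whose columns are the frame's x, y, z axes.
In Python, from cell import r, vision, outline_of, mark_of gives the robot as it stands.
- The arm moves only by the tool jog_arm, never from a script. Its argument "moves" is a list that holds one entry, the list of rows, each a list of 5 numbers: the shift along the tool's x, y, z in cm, then the turn about the tool's z in degrees, then the finger opening in cm, from 0 to 9.3. A call has 1 to 8 rows; each row is the pose to reach, as a shift and turn from the pose commanded when the call began, along the tool's axes at that moment; what a row does not reach only later rows make up. A row lasts 1/8 s, in which the tool goes at most 62.5 mm and 10.7 degrees, less where a joint would pass 70% of its speed; a pose out of reach is approached as far as the arm can. A call with a gripper value outside its range is refused whole. The fingers move at their own pace and stop on an object; the grip force is fixed at half the most. Time passes only in rows, so rows that repeat a pose let the fingers close. It gives the time, the measured TCP pose, the force and the opening at its end, in the units of the state.
- r.get_obs(): the state, without advancing time (a new reading comes with each control period).
- vision.read_camera(name): name is "side" or "top"; returns (picture, depth): 420x560x3 uint8, red, green, blue; 420x560 float32, m along the optical axis (not along the pixel's ray), 0 where there is no reading.
- vision.camera_info(name): a dict with "vfov" (degrees; the focal length in pixels is half the picture's height over the tangent of half this angle, whatever the lens; pixels are square), "cx", "cy" (the principal point, pixels), "T" (4x4, takes a point from camera to world coordinates). Camera axes: x right, y up, looking along -z (the intrinsics and any distortion apply to the point x, -y, -z); pixel columns grow to the right and rows downward; lengths in m; the calibration is good to about 2 mm. A picture is of the moment at which its call begins. camera_info takes no time and is no camera call.
- r.hand_in(): hands the job in, once; it reports no verdict.
Trained networks look in the newest picture that a camera, given by its name, has taken for a name from the list of things; names that differ only in an ending like _2 or _b are one class to them, and where a whole thing is asked for, a point or a joint stands for the part that bears it (a point fixed in the world has none). Each returns a list of dicts, best first, with "confidence" (0 to 1); they miss things now and then, are a little off and sometimes report something else, mostly with a low value. They report only what shows in the picture. A call takes as long as a camera call. They do not tell look-alikes from the thing itself.
- outline_of(camera, target): "mask" (420x560 bool, what is visible of it) and "centre" ([column, row] in pixels, amid what is visible of it).
- mark_of(camera, target): "centre" ([column, row] in pixels: a listed point, or the origin of a listed thing).
The state is a dict: "time_s": time; "joints": joint angles; "dq": joint speeds; "effort": joint torques, N m; "tcp_pos": TCP position; "eef_rot": TCP orientation; "force": force on the tool from outside, world axes, zero at the start; "moment": the same for the moment, N m; "grip_width": finger opening in m.
Only numpy, scipy, OpenCV 4.12 (cv2) and the standard library are available. Lean on these libraries where they do the work, as an engineer would, in place of code of your own. Each camera call takes 0.05 s, during which the arm holds its last target.

### The job

Mount the bobbin upright on the stand's spindle, fully home on the shoulder, and let go of it. Then take the loupe by its handle and hold it level and still over the bobbin, lens centred on the spindle and at the height marked by the red collar on the gauge post, touching neither the stand nor the bobbin; finish while holding it there. Do not shift the collar or disturb the other things on the bench.

Things in the scene. Friction and masses are not known exactly. Their poses are not given: they have to be found in the camera images.
- stand: Inspection stand, fixed to the bench: grey base plate 84 x 150 x 8 mm (y = +39 to -111 mm) with an upright steel spindle and, to its right, a gauge post at y = -90 mm. Origin on the bench under the spindle axis; at yaw 0 x points away from the robot and y left; z up.
- seat (a point): On the spindle axis, centre of the flat top of its dark shoulder (26 mm across, 40 at the foot), 30 mm above the bench: the underside of a bobbin that is fully home lies here. The spindle above it is 12 mm thick, tapers to 5 mm over the top 11 mm and ends 79 mm above the bench.
- focus_mark (a point): Centre of the red collar (22 mm across, 10 mm tall, small set screw) on the aluminium gauge post (10 mm thick, top 168 mm above the bench). Its mid-height marks the loupe's focal height; it is set 115 to 155 mm above the bench and held by stiff friction (about 6 N).
- bobbin: Bobbin standing upright on the bench: two white flanges 48 mm across and 8 mm thick joined by a yellow core 32 mm across, 36 mm tall in all, about 60 g, with a hole 18 mm wide right through along its z axis. Origin at the centre of its underside.
- bobbin_top (a point): Centre of the bobbin's upper face, 36 mm above its origin along its z axis.
- rest: Wooden loupe rest, fixed to the bench: base 110 x 60 x 8 mm, two uprights 8 mm thick at x = -45 and +33 mm, each with an 18 mm wide notch open at the top (floor 40 mm, cheeks 53 mm above the bench) in which the loupe's handle lies. Origin on the bench below the handle's balance point; x along the handle towards the lens.
- loupe: Loupe lying level in its rest, about 120 g: black handle 14 mm wide (y), 16 mm tall (z), from x = -60 to +40 mm; brass neck; lens in a dark round frame 60 mm across, 10 mm thick, centred at x = +80 mm. Origin at mid-width of the handle's underside (40 mm above the bench in the rest), below its balance point; z up, square to the lens.
- lens (a point): Centre of the loupe's lens: x = +80, z = +8 mm in the loupe's frame.
- handle (a point): Balance point of the loupe, centre of its handle: x = 0, z = +8 mm in the loupe's frame; the place to grip it, across the 14 mm width. In the rest the handle is free of the uprights from x = -38 to +26 mm, with 32 mm of air under it.
- reagent_b0: Amber reagent bottle with a black cap, 69 mm across, 142 mm tall. Bystander, to be left where it stands; origin at the centre of its underside.
- reagent_b1: Amber reagent bottle with a black cap, 69 mm across, 142 mm tall. Bystander, to be left where it stands; origin at the centre of its underside.
- hdpe_small: Small white plastic bottle, 52 mm across, 113 mm tall. Bystander, to be left where it stands; origin at the centre of its underside.
- cap_orange: Orange bottle cap lying open side up, 43 mm across, 14 mm tall. Bystander, to be left where it stands; origin at the centre of its underside.
- stopper_red: Red rubber stopper, 24 mm across, 22 mm tall. Bystander, to be left where it stands; origin at the centre of its underside.
- beaker: Small glass beaker, 60 mm across, 71 mm tall. Bystander, to be left where it stands; origin at the centre of its underside.
- dropper: Small amber bottle with a black cap, 52 mm across, 116 mm tall. Bystander, to be left where it stands; origin at the centre of its underside.
Things that resemble listed ones, but are neither listed nor needed, are in the scene too. Of the things like the bobbin, leave any that is purple; of the rest the larger one is meant.

How it is judged (in metres and radians):
On the way, in this order (a step that is already met when the one before it is completed fails the run):
1. the bobbin is fully home on the spindle, upright, and let go (horizontal distance between bobbin_top and seat below 0.005 m and z of bobbin in the frame of seat between -0.004 and 0.004 m and angle between bobbin's own z axis and vertical below 0.08 rad and contact force between the fingers and bobbin below 0.1 N and contact force between the fingers and loupe below 0.1 N), for 0.2 s.
2. the loupe is lifted clear of its rest in the gripper (z of loupe in the frame of rest above 0.06 m and contact force between the fingers and loupe above 1 N and contact force between loupe and rest below 0.1 N), for 0.2 s.
At the end, for the whole second after the job is handed in: Bobbin home on the shoulder (4 mm in height, 5 mm off axis, 0.08 rad tilt), not held. Loupe in the gripper (over 1 N), at rest, touching neither stand, bobbin nor rest; lens centre within 10 mm of the spindle axis and 8 mm of the collar's mid-height, level within 0.10 rad (horizontal distance between bobbin_top and seat below 0.005 m and z of bobbin in the frame of seat between -0.004 and 0.004 m and angle between bobbin's own z axis and vertical below 0.08 rad and contact force between each of the fingers, loupe and bobbin below 0.1 N and horizontal distance between lens and seat below 0.01 m and z of lens in the frame of focus_mark between -0.008 and 0.008 m and angle between loupe's own z axis and vertical below 0.1 rad and contact force between the fingers and loupe above 1 N and contact force between loupe and stand below 0.1 N and contact force between loupe and rest below 0.1 N and linear speed of loupe below 0.02 m/s and angular speed of loupe below 0.15 rad/s); the arm keeps its last pose, push and grip.
It fails at once if the red collar is shifted by more than 4 mm (distance of focus_mark from where it was at the start of the episode above 0.004 m).
It fails at once if a bystander is moved by more than 25 mm (distance of any of reagent_b0, reagent_b1, hdpe_small, cap_orange, stopper_red, beaker, dropper from where it was at the start of the episode above 0.025 m).
It fails at once if a bystander is tipped over (angle between any of reagent_b0, reagent_b1, hdpe_small, cap_orange, stopper_red, beaker, dropper's own z axis and vertical above 0.4 rad).
It also fails if it takes over 54 s, if anything falls off the work surface, if the arm or the gripper's body presses on something with over 40 N, if the wrist force passes 120 N, or if a joint passes its speed limit or range.

## Working session

There is one attempt and no reset: what is moved stays moved. The work goes in short steps, Python scripts to look and compute and a tool call to move; the robot and the scene stay as the last step left them, time stands still between calls to the robot, and variables do not carry over. Pictures are saved under pics/ and viewed, and the job is handed in when it is done.

Besides the shell and the picture viewer there is one more tool, called as a command line: name --argument value ..., lists and objects as JSON in quotes. jog_arm: Moves the arm, as the interface text tells. Its arguments: {"type":"object","properties":{"moves":{"type":"array"}},"required":["moves"]}

```bash
ls; mkdir -p pics; python3 - <<'E'
from cell import r, vision
import cv2,numpy as np
o=r.get_obs(); print(o['time_s'],o['tcp_pos'],o['eef_rot'],o['grip_width'],o['force'])
for n in('side','top'):
    im,d=vision.read_camera(n); cv2.imwrite(f'pics/{n}0.png',im[:,:,::-1]); np.savez(f'{n}0.npz',im=im,d=d)
    c=vision.camera_info(n);print(n,c)
E
```

```text
pics
0.0 [ 0.20964402 -0.61446881  0.2284969 ] [[ 9.46406625e-01  3.22976366e-01 -8.75961656e-04]
 [ 3.22977547e-01 -9.46403688e-01  2.35854530e-03]
 [-6.72589523e-05 -2.51505884e-03 -9.99996835e-01]] 0.09310350949278405 [0.06854773 0.18820819 0.34340114]
side {'vfov': 42.37909591600282, 'cx': 268.95169484225806, 'cy': 214.97495394483516, 'T': array([[ 0.9994051 , -0.02858186,  0.01930073,  0.47281792],
       [ 0.03428572,  0.76282084, -0.64570028, -0.87449941],
       [ 0.00373232,  0.64597789,  0.76334699,  1.20070664],
       [ 0.        ,  0.        ,  0.        ,  1.        ]])}
top {'vfov': 46.850594901302784, 'cx': 279.25323554771234, 'cy': 203.2424888203765, 'T': array([[-0.02597878,  0.9973939 , -0.06730911,  0.3647929 ],
       [-0.99964748, -0.02555034,  0.00721844,  0.05914455],
       [ 0.00547986,  0.0674729 ,  0.99770606,  1.18716669],
       [ 0.        ,  0.        ,  0.        ,  1.        ]])}
```

View pics/side0.png

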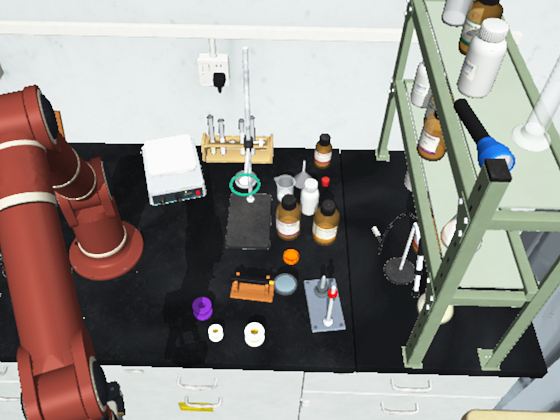

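View pics/top0.png

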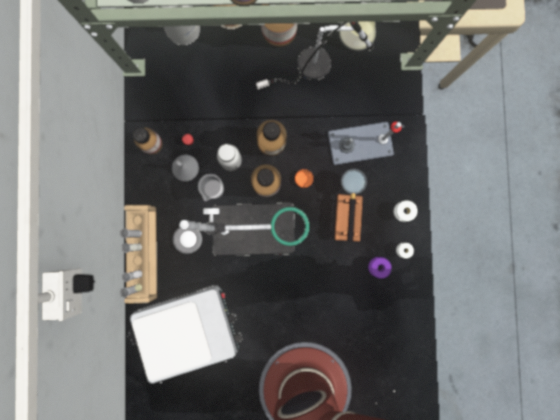

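```bash
cat > h.py <<'E'
from cell import r, vision, outline_of, mark_of
import numpy as np, cv2
def ray(n,u,v):
    c=vision.camera_info(n); f=210/np.tan(np.radians(c['vfov']/2)); T=c['T']
    d=T[:3,:3]@np.array([(u-c['cx'])/f,-(v-c['cy'])/f,-1.]); return T[:3,3],d
def atz(n,u,v,z):
    o,d=ray(n,u,v); return o+d*(z-o[2])/d[2]
def cloud(n,d):
    c=vision.camera_info(n); f=210/np.tan(np.radians(c['vfov']/2)); T=c['T']
    v,u=np.mgrid[:420,:560]; P=np.stack([(u-c['cx'])/f*d,-(v-c['cy'])/f*d,-d],-1)
    return P@T[:3,:3].T+T[:3,3]
def circ(P):
    A=np.c_[2*P[:,:2],np.ones(len(P))]; s=np.linalg.lstsq(A,(P[:,:2]**2).sum(1),rcond=None)[0]
    return s[:2],np.sqrt(s[2]+s[0]**2+s[1]**2)
E
python3 - <<'E'
from h import *
for n in('side','top'):
    for t in ('bobbin','bobbin_top','seat','focus_mark','lens','handle','loupe','rest','stand'):
        print(n,t,[(np.round(m['centre'],1).tolist(),round(m['confidence'],2)) for m in mark_of(n,t)][:4])
    z=np.load(n+'0.npz'); P=cloud(n,z['d'])
    im=z['im']; 
    a=im[265:350,190:360] if n=='side' else im[110:290,320:430]
    cv2.imwrite(f'pics/{n}c.png',cv2.resize(a[:,:,::-1],None,fx=4.5 if n=='side' else 3.3,fy=4.5 if n=='side' else 3.3,interpolation=cv2.INTER_CUBIC))
    for uv in ([(255,334),(216,332),(203,308),(285,285),(252,285),(333,293),(323,287)] if n=='side' else [(405,211),(405,250),(380,267),(353,181),(349,215),(397,127),(347,145)]):
        print(uv,P[uv[1],uv[0]].round(3))
print(r.get_obs()['time_s'])
E
```

```text
side bobbin [([200.3, 310.9], 0.9), ([256.3, 338.5], 0.84), ([218.6, 333.6], 0.48)]
side bobbin_top [([252.0, 332.7], 0.9), ([201.8, 307.2], 0.59), ([256.7, 339.7], 0.53), ([213.4, 329.3], 0.45)]
side seat [([323.2, 285.2], 0.65)]
side focus_mark [([329.9, 291.7], 0.51)]
side lens [([285.7, 285.9], 0.66)]
side handle [([256.8, 279.7], 0.64), ([322.9, 160.4], 0.54), ([323.4, 236.7], 0.38)]
side loupe [([253.0, 281.8], 0.73)]
side rest [([254.9, 290.9], 0.96)]
side stand [([321.1, 292.5], 0.95)]
(255, 334) [ 0.423 -0.262  0.039]
(216, 332) [ 0.329 -0.255  0.029]
(203, 308) [ 0.292 -0.197  0.041]
(285, 285) [ 0.492 -0.13   0.051]
(252, 285) [ 0.407 -0.106  0.009]
(333, 293) [ 0.599 -0.212  0.15 ]
(323, 287) [ 0.589 -0.121  0.032]
top bobbin [([403.3, 208.0], 0.84), ([375.6, 266.6], 0.67), ([401.6, 247.5], 0.64)]
top bobbin_top [([382.7, 263.6], 0.82), ([407.9, 210.7], 0.7), ([402.8, 248.4], 0.51)]
top seat [([347.3, 142.8], 0.67), ([265.7, 185.3], 0.54)]
top focus_mark [([394.9, 125.7], 0.46), ([305.3, 180.5], 0.25)]
top lens [([353.4, 181.8], 0.75), ([212.5, 189.4], 0.35)]
top handle [([352.0, 215.8], 0.68), ([344.6, 144.4], 0.36), ([399.8, 127.6], 0.32)]
top loupe [([350.8, 217.3], 0.62)]
top rest [([348.9, 214.6], 0.88)]
top stand [([345.6, 144.3], 0.86)]
(405, 211) [ 0.418 -0.258 -0.003]
(405, 250) [ 0.323 -0.253  0.001]
(380, 267) [ 0.283 -0.191  0.001]
(353, 181) [ 0.49  -0.124  0.051]
(349, 215) [ 0.409 -0.111  0.056]
(397, 127) [ 0.592 -0.205  0.161]
(347, 145) [ 0.578 -0.115  0.037]
1.0
```

View crops.

View pics/sidec.png

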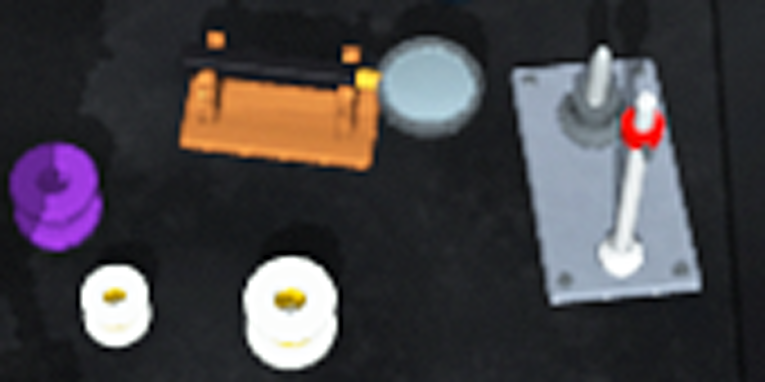

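View pics/topc.png

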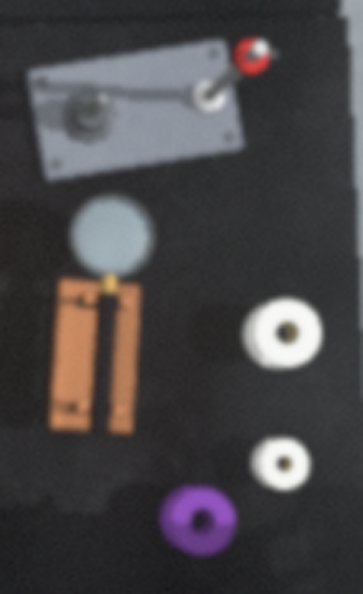

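```bash
python3 - <<'E'
from h import *
for n in('side','top'):
    z=np.load(n+'0.npz'); P=cloud(n,z['d']); im=z['im'].astype(int); hsv=cv2.cvtColor(z['im'],cv2.COLOR_RGB2HSV)
    def sel(c,rad,z0,z1): return (np.hypot(P[...,0]-c[0],P[...,1]-c[1])<rad)&(P[...,2]>z0)&(P[...,2]<z1)
    m=sel((.42,-.26),.04,.027,.05); Q=P[m]; print(n,'bob',m.sum(),Q.mean(0),Q.min(0),Q.max(0))
    for q in ((.325,-.255),):
        m=sel(q,.035,.015,.05); Q=P[m]; print(' small',m.sum(),Q.min(0),Q.max(0))
    m=sel((.59,-.12),.06,.004,.012)|sel((.59,-.19),.05,.004,.012)|sel((.58,-.15),.05,.004,.012)
    Q=P[m]; rect=cv2.minAreaRect(Q[:,:2].astype(np.float32)*1000); print(' plate',rect,np.median(Q[:,2]))
    m=sel((.58,-.12),.035,.026,.036); print(' shoulder',m.sum(),P[m].mean(0) if m.any() else 0,[P[m].min(0),P[m].max(0)])
    m=sel((.58,-.12),.03,.05,.09); print(' spindle',m.sum(),P[m])
    m=sel((.6,-.21),.03,.1,.175); red=m&(im[...,0]>im[...,1]+60); print(' collar',red.sum(),P[red].min(0),P[red].max(0)); 
    vv,uu=np.nonzero(red); print(uu.min(),uu.max(),vv.min(),vv.max(),uu.mean(),vv.mean())
    print(' post', m.sum(), P[m].max(0), P[m&~red])
    m=sel((.49,-.125),.045,.035,.065); Q=P[m]; print(' lens',m.sum(),cv2.minAreaRect(Q[:,:2].astype(np.float32)*1000),np.median(Q[:,2]),circ(Q[:]) )
    m=sel((.41,-.11),.075,.035,.07)&(P[...,0]<.455)&(im.sum(-1)<150); Q=P[m]; print(' handle',m.sum(),cv2.minAreaRect(Q[:,:2].astype(np.float32)*1000),np.median(Q[:,2]),Q.mean(0))
    m=sel((.41,-.11),.075,.004,.014)&(P[...,0]<.5); Q=P[m]; print(' restbase',m.sum(),cv2.minAreaRect(Q[:,:2].astype(np.float32)*1000))
E
```

```text
side bob 282 [ 0.41901491 -0.25315423  0.03726501] [ 0.39642874 -0.27722421  0.02737311] [ 0.44189718 -0.22855506  0.04392235]
 small 147 [ 0.30865132 -0.26563467  0.01608301] [ 0.34109217 -0.2321464   0.03404143]
 plate ((587.741455078125, -149.70639038085938), (177.3468780517578, 116.41156005859375), 86.95025634765625) 0.009221509253903082
 shoulder 52 [ 0.58464442 -0.12171735  0.03172093] [array([ 0.57353842, -0.1308995 ,  0.02632921]), array([ 0.59668793, -0.10856026,  0.03578164])]
 spindle 39 [[ 0.58271344 -0.11548062  0.07863065]
 [ 0.58540708 -0.11395587  0.07651189]
 [ 0.5806415  -0.11508097  0.07348826]
 [ 0.58272758 -0.11776497  0.07760767]
 [ 0.58490773 -0.11969396  0.08060569]
 [ 0.58763305 -0.11794415  0.07814445]
 [ 0.5801532  -0.12090817  0.07773317]
 [ 0.5825485  -0.12137307  0.07856164]
 [ 0.58482684 -0.122599    0.08052369]
 [ 0.58778602 -0.11929632  0.07573936]
 [ 0.58008143 -0.12379538  0.07762588]
 [ 0.58314517 -0.1196628   0.07158023]
 [ 0.58541847 -0.12099726  0.07371297]
 [ 0.58769233 -0.1222671   0.07574855]
 [ 0.58083397 -0.1209254   0.06888343]
 [ 0.582997
[... 7716 characters left out ...]
08  0.11372661]
 [ 0.59004392 -0.20702916  0.11788903]
 [ 0.58528993 -0.20366758  0.14019839]
 [ 0.59102224 -0.20379242  0.10316131]
 [ 0.59075323 -0.20581191  0.10418079]
 [ 0.59058068 -0.20794117  0.10473836]]
 lens 534 ((484.1431884765625, -122.6519775390625), (58.45479965209961, 70.20857238769531), 54.903385162353516) 0.05165754087499386 (array([ 0.48532087, -0.12520552]), np.float64(0.022322950491336747))
 handle 121 ((397.5469055175781, -114.92469787597656), (9.612744331359863, 93.7598648071289), 84.43208312988281) 0.0572571038173213 [ 0.39322489 -0.1138057   0.05709879]
 restbase 893 ((406.5506896972656, -109.2831039428711), (143.88148498535156, 137.02940368652344), 70.32606506347656)
```

```bash
python3 - <<'E'
from h import *
for n,L in (('side',dict(lens=(285.7,285.9,.048),handle=(256.8,279.7,.048),seat=(323.2,285.2,.03),foc=(329.9,291.7,.14),rest=(254.9,290.9,0),bob=(252,332.7,.036))),('top',dict(lens=(353.4,181.8,.048),handle=(352,215.8,.048),seat=(347.3,142.8,.03),foc=(394.9,125.7,.14),rest=(348.9,214.6,0),bob=(407.9,210.7,.036)))):
    for k,(u,v,z) in L.items(): print(n,k,atz(n,u,v,z).round(4))
    z=np.load(n+'0.npz'); P=cloud(n,z['d']); im=z['im'].astype(int)
    R=np.hypot(P[...,0]-.487,P[...,1]+.125)
    m=((R<.04)&(P[...,2]>.035)&(P[...,2]<.065)&(P[...,0]>.462)).astype(np.uint8)
    c=max(cv2.findContours(m,0,1)[0],key=len); (u,v),ax,a=cv2.fitEllipse(c); print(n,'lens ell',u,v,ax,atz(n,u,v,.048).round(4))
    red=(np.hypot(P[...,0]-.6,P[...,1]+.21)<.04)&(im[...,0]>im[...,1]+60)&(P[...,2]>.1)
    m=cv2.morphologyEx(red.astype(np.uint8),cv2.MORPH_CLOSE,np.ones((3,3)));c=max(cv2.findContours(m,0,1)[0],key=len);x,y,w,h=cv2.boundingRect(c);print(' red bb',x,y,w,h)
    # plate corners via HSV/plane
    m=((P[...,2]>.0)&(P[...,2]<.02)&(abs(P[...,0]-.585)<.07)&(abs(P[...,1]+.15)<.11)&(im.min(-1)>70)).astype(np.uint8)
    m=cv2.morphologyEx(m,cv2.MORPH_OPEN,np.ones((3,3)));c=max(cv2.findContours(m,0,1)[0],key=cv2.contourArea)[:,0]
    Q=np.array([atz(n,u,v,.008)[:2] for u,v in c]); (cx,cy),wh,a=cv2.minAreaRect((Q*1000).astype(np.float32)); print(' plate',cx,cy,wh,a)
    th=np.radians(a if a<45 else a-90); ctr=np.array([cx,cy]); print(' spindle from plate',ctr+36*np.array([-np.sin(th),np.cos(th)]),np.degrees(th))
    # collar cone: ray at post axis
    brown=((im[...,0]>im[...,2]+60)&(im[...,0]<245)&(P[...,2]<.02)&(P[...,2]>.0)&(abs(P[...,0]-.405)<.09)&(abs(P[...,1]+.11)<.06)).astype(np.uint8)
    ys,xs=np.nonzero(brown);Q=np.array([atz(n,u,v,.008)[:2] for u,v in zip(xs,ys)]);print(' rest',cv2.minAreaRect((Q*1000).astype(np.float32)))
    # tall things
    lab,num=cv2.connectedComponents(((P[...,2]>.01)&(P[...,2]<.4)&(P[...,0]>.2)&(P[...,0]<.9)&(P[...,1]>-.35)&(P[...,1]<.45)).astype(np.uint8))[::-1]
    for i in range(1,num+1 if isinstance(num,int) else 0): pass
    lab=lab if not isinstance(lab,int) else num
    for i in range(1,lab.max()+1):
        q=P[lab==i]
        if len(q)>40: print('  ',np.c_[q.min(0),q.max(0)].round(2).tolist())
E
```

```text
side lens [ 0.4937 -0.1309  0.048 ]
side handle [ 0.4203 -0.1151  0.048 ]
side seat [ 0.5896 -0.1137  0.03  ]
side foc [ 0.5935 -0.2022  0.14  ]
side rest [ 0.4149 -0.1182 -0.    ]
side bob [ 0.4157 -0.2575  0.036 ]
side lens ell 284.622802734375 283.4620361328125 (21.34540557861328, 22.771339416503906) [ 0.4909 -0.1238  0.048 ]
 red bb 328 289 9 9
 plate 591.06591796875 -154.80215454101562 (85.24781799316406, 152.8716583251953) 7.907010078430176
 spindle from plate [ 586.11355159 -119.14441951] 7.907010078430177
 rest ((408.59912109375, -109.92520141601562), (81.45438385009766, 110.52845764160156), 84.70965576171875)
   [[0.74, 0.9], [-0.31, 0.43], [0.01, 0.4]]
   [[0.22, 0.31], [0.4, 0.45], [0.22, 0.32]]
   [[0.22, 0.45], [-0.01, 0.41], [0.01, 0.4]]
   [[0.57, 0.63], [0.33, 0.38], [0.01, 0.12]]
   [[0.2, 0.25], [0.18, 0.37], [0.01, 0.09]]
   [[0.45, 0.63], [0.03, 0.3], [0.01, 0.15]]
   [[0.59, 0.62], [0.26, 0.29], [0.01, 0.03]]
   [[0.73, 0.75], [0.07, 0.1], [0.01, 0.02]]
   [[0.48, 0.53], [-0.03, 0.01], [0.01, 0.02]]
   [[0.35, 0.52], [-0.16, -0.09], [0.01, 0.06]]
   [[0.54, 0.64]
[... 1079 characters left out ...]

   [[0.59, 0.62], [0.26, 0.28], [0.01, 0.03]]
   [[0.55, 0.59], [-0.21, -0.17], [0.01, 0.02]]
   [[0.53, 0.58], [0.14, 0.19], [0.01, 0.12]]
   [[0.54, 0.57], [-0.11, -0.08], [0.01, 0.01]]
   [[0.51, 0.56], [0.25, 0.31], [0.01, 0.09]]
   [[0.46, 0.53], [0.05, 0.11], [0.01, 0.15]]
   [[0.35, 0.52], [-0.15, -0.08], [0.01, 0.06]]
   [[0.45, 0.51], [0.18, 0.24], [0.01, 0.08]]
   [[0.39, 0.44], [-0.27, -0.23], [0.01, 0.04]]
   [[0.32, 0.44], [-0.0, 0.25], [0.01, 0.4]]
   [[0.22, 0.44], [0.35, 0.41], [0.01, 0.16]]
   [[0.31, 0.34], [-0.27, -0.23], [0.01, 0.03]]
   [[0.26, 0.31], [-0.21, -0.16], [0.01, 0.04]]
   [[0.22, 0.31], [0.41, 0.45], [0.22, 0.32]]
   [[0.2, 0.25], [0.19, 0.38], [0.01, 0.09]]
```

```bash
python3 - <<'E'
from h import *
for n in('side','top'):
    z=np.load(n+'0.npz'); P=cloud(n,z['d']); im=z['im'].astype(int)
    g=(im[...,1]>im[...,0]+50)&(P[...,0]>.2); q=P[g]; print(n,g.sum(),q.min(0),q.max(0),np.median(q,0))
    m=(P[...,2]>.1)&(P[...,2]<.9)&(P[...,0]>.2)&(P[...,0]<.5)&(P[...,1]>-.1)&(P[...,1]<.4); q=P[m]
    for lo in np.arange(.1,.9,.1):
        s=q[(q[:,2]>lo)&(q[:,2]<lo+.1)]
        if len(s)>5: print(round(lo,1),len(s),s.min(0).round(2),s.max(0).round(2))
E
```

```text
side 742 [ 0.20173235 -0.87449941 -0.00583828] [0.87356779 0.29308006 1.20070664] [ 0.81785727 -0.17805499  0.57463806]
0.1 742 [0.25 0.05 0.1 ] [0.5 0.4 0.2]
0.2 530 [ 0.35 -0.01  0.2 ] [0.42 0.2  0.3 ]
0.3 157 [0.38 0.18 0.3 ] [0.39 0.19 0.4 ]
0.4 185 [0.38 0.18 0.4 ] [0.39 0.19 0.5 ]
0.5 67 [0.38 0.17 0.5 ] [0.39 0.19 0.53]
top 332 [ 0.34843383 -0.00259549  0.00243889] [0.4190425  0.06941917 1.18716669] [0.38266972 0.03257737 0.24402048]
0.1 959 [0.25 0.05 0.1 ] [0.5  0.39 0.16]
0.2 862 [ 0.35 -0.    0.23] [0.42 0.2  0.29]
0.3 60 [0.38 0.18 0.3 ] [0.39 0.18 0.4 ]
0.4 84 [0.38 0.18 0.4 ] [0.39 0.19 0.5 ]
0.5 82 [0.38 0.18 0.5 ] [0.39 0.19 0.52]
```

jog_arm --moves '[[[31.4,-27.5,3,-79,9.3],[31.4,-27.5,3,-79,9.3],[31.4,-27.5,3,-79,9.3],[31.4,-27.5,3,-79,9.3],[31.4,-27.5,3,-79,7.6],[31.4,-27.5,3,-79,7.6],[31.4,-27.5,3,-79,7.6],[31.4,-27.5,3,-79,7.6]]]'

```text
time_s: 2.0
tcp_pos: [0.4206, -0.2492, 0.2001]
eef_rot: [[-0.148, 0.989, 0.002], [0.989, 0.148, 0.002], [0.001, 0.002, -1.0]]
force: [-0.4, -0.8, 0.2]
grip_width: 0.0759
```

jog_arm --moves '[[[-0.3,-0.3,6,0,7.6],[-0.3,-0.3,11,0,7.6],[-0.3,-0.3,13,0,7.6],[-0.3,-0.3,13,0,7.6]]]'

```text
time_s: 2.5
tcp_pos: [0.415, -0.2565, 0.0685]
eef_rot: [[-0.137, 0.991, -0.003], [0.991, 0.137, 0.002], [0.002, -0.003, -1.0]]
force: [0.1, -0.8, 0.2]
grip_width: 0.0762
```

```bash
python3 - <<'E'
from h import *
o=r.get_obs(); print(o['time_s'],o['tcp_pos'],o['eef_rot'])
for n in('side','top'):
    im,d=vision.read_camera(n); a=im[260:360,190:330] if n=='side' else im[150:290,340:460]
    cv2.imwrite(f'pics/{n}1.png',cv2.resize(a[:,:,::-1],None,fx=4,fy=4,interpolation=cv2.INTER_CUBIC))
E
```

```text
2.5 [ 0.41495238 -0.25648123  0.06848913] [[-0.1365444   0.99062994 -0.00281936]
 [ 0.99063212  0.13654907  0.00153675]
 [ 0.00190733 -0.00258311 -0.99999484]]
```

View pics/side1.png

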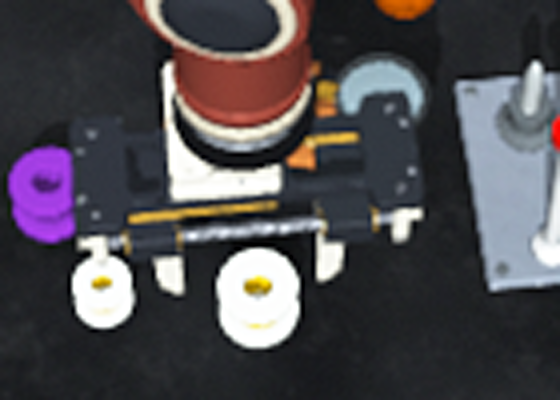

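jog_arm --moves '[[[0.4,0.3,0,0,7.6],[0.4,0.3,3,0,7.6],[0.4,0.3,5.4,0,7.6],[0.4,0.3,5.4,0,7.6],[0.4,0.3,5.4,0,4],[0.4,0.3,5.4,0,4],[0.4,0.3,5.4,0,4],[0.4,0.3,5.4,0,4]]]'

```text
time_s: 3.6
tcp_pos: [0.4186, -0.2528, 0.0164]
eef_rot: [[-0.136, 0.991, 0.001], [0.991, 0.136, -0.001], [-0.001, 0.001, -1.0]]
force: [-0.8, 0.2, 4.8]
grip_width: 0.048
```

jog_arm --moves '[[[0,0,0,0,4],[0,0,0,0,4]]]'

```text
time_s: 3.85
tcp_pos: [0.4186, -0.2527, 0.0164]
eef_rot: [[-0.136, 0.991, 0.001], [0.991, 0.136, -0.001], [-0.001, 0.001, -1.0]]
force: [-1.1, -0.2, 6.2]
grip_width: 0.0482
```

jog_arm --moves '[[[0,0,-5,0,4],[0,0,-10,0,4],[0,0,-13,0,4],[0,0,-13,0,4]]]'

```text
time_s: 4.35
tcp_pos: [0.4192, -0.2531, 0.1475]
eef_rot: [[-0.136, 0.991, 0.004], [0.991, 0.136, -0.002], [-0.003, 0.004, -1.0]]
force: [-0.3, -0.1, -1.1]
grip_width: 0.0483
```

```bash
python3 - <<'E'
from h import *
o=r.get_obs(); print(o['time_s'],o['tcp_pos'],o['force'],o['grip_width'])
for n in('side','top'):
    im,d=vision.read_camera(n); a=im[240:360,190:330] if n=='side' else im[150:290,340:460]
    np.savez(n+'2.npz',im=im,d=d)
    cv2.imwrite(f'pics/{n}2.png',cv2.resize(a[:,:,::-1],None,fx=4,fy=4,interpolation=cv2.INTER_CUBIC))
E
```

```text
4.35 [ 0.41920866 -0.25311192  0.14754519] [-0.34418395 -0.07794761 -1.11464069] 0.048344570539416994
```

View pics/side2.png

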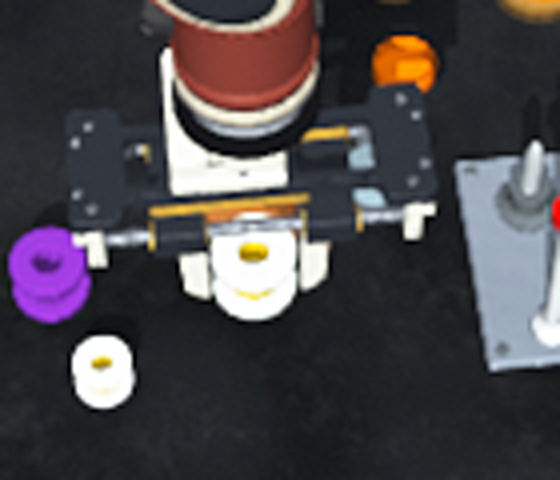

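```bash
python3 - <<'E'
from h import *
z=np.load('side2.npz'); P=cloud('side',z['d']); im=z['im'].astype(int)
w=(im.min(-1)>215)&(np.hypot(P[...,0]-.419,P[...,1]+.253)<.04)&(P[...,2]>.155)&(P[...,2]<.18)
q=P[w]; print(w.sum(),q.min(0),q.max(0),np.median(q,0))
print(atz('side',253.25,303.25,.1675))
y=(im[...,0]-im[...,2]>60)&(np.hypot(P[...,0]-.419,P[...,1]+.253)<.025)&(P[...,2]>.14)
vv,uu=np.nonzero(y); print(np.c_[uu,vv,im[y]].tolist())
print([ (m['centre'],m['confidence']) for m in mark_of('side','bobbin_top')])
E
```

```text
297 [ 0.38200157 -0.27754794  0.15540982] [ 0.45778983 -0.22932571  0.17801743] [ 0.41961443 -0.26122521  0.16852115]
[ 0.42094896 -0.25556776  0.1675    ]
[[235, 180, 129, 59, 49], [237, 180, 118, 53, 44], [238, 180, 111, 51, 43], [235, 181, 134, 60, 49], [236, 181, 130, 58, 49], [237, 181, 124, 56, 48], [239, 181, 110, 49, 41], [240, 181, 102, 45, 38], [234, 182, 143, 63, 53], [235, 182, 140, 64, 52], [236, 182, 135, 61, 51], [237, 182, 130, 57, 48], [238, 182, 125, 56, 47], [239, 182, 118, 53, 45], [240, 182, 111, 51, 43], [241, 182, 101, 45, 39], [234, 183, 148, 67, 56], [235, 183, 146, 66, 55], [236, 183, 139, 62, 51], [237, 183, 135, 61, 50], [238, 183, 131, 58, 49], [239, 183, 124, 56, 48], [240, 183, 118, 53, 44], [241, 183, 112, 50, 42], [242, 183, 100, 45, 38], [234, 184, 151, 69, 57], [235, 184, 149, 67, 55], [236, 184, 145, 65, 54], [237, 184, 140, 62, 52], [238, 184, 137, 62, 53], [239, 184, 131, 59, 49], [240, 184, 126, 57, 48], [241, 184, 120, 54, 46], [242, 184, 111, 49, 41], [243, 184, 100, 45, 38], [244, 184, 99, 46, 38], [249, 184, 178, 83, 69], [234, 185, 153, 68,
[... 15082 characters left out ...]
 0], [251, 303, 158, 125, 0], [252, 303, 160, 127, 0], [253, 303, 163, 129, 0], [254, 303, 159, 127, 0], [255, 303, 195, 156, 0], [256, 303, 201, 164, 0], [250, 304, 170, 144, 40], [251, 304, 158, 124, 0], [252, 304, 167, 136, 0], [253, 304, 173, 145, 22], [254, 304, 172, 140, 0], [255, 304, 162, 130, 0], [256, 304, 194, 183, 127], [249, 313, 248, 241, 169], [250, 313, 249, 238, 95], [251, 313, 249, 239, 140], [252, 313, 248, 237, 150], [253, 313, 248, 238, 161], [254, 313, 247, 239, 180], [255, 313, 244, 231, 126], [256, 313, 236, 221, 81], [252, 314, 250, 242, 131], [253, 314, 247, 234, 86], [254, 314, 245, 233, 136]]
[([252.0, 304.4], 0.85), ([204.1, 307.1], 0.67), ([213.7, 332.3], 0.59)]
```

jog_arm --moves '[[[2,4,0,0,4],[5,9,0,0,4],[8,14,0,0,4],[11.1,18.3,0,0,4],[11.1,18.3,0,0,4],[11.1,18.3,2,0,4],[11.1,18.3,2,0,4],[11.1,18.3,2,0,4]]]'

```text
time_s: 5.5
tcp_pos: [0.5836, -0.1183, 0.1253]
eef_rot: [[-0.135, 0.991, -0.001], [0.991, 0.135, -0.0], [0.0, -0.001, -1.0]]
force: [0.5, -0.6, 0.1]
grip_width: 0.048
```

```bash
python3 - <<'E'
from h import *
o=r.get_obs(); print(o['time_s'],o['tcp_pos'],o['force'],o['grip_width'])
for n in('side','top'):
    im,d=vision.read_camera(n); a=im[210:350,250:400] if n=='side' else im[90:210,280:430]
    np.savez(n+'3.npz',im=im,d=d)
    cv2.imwrite(f'pics/{n}3.png',cv2.resize(a[:,:,::-1],None,fx=4,fy=4,interpolation=cv2.INTER_CUBIC))
E
```

```text
5.5 [ 0.58362154 -0.11831848  0.12527934] [ 0.53567321 -0.57602875  0.0501838 ] 0.048038227997613474
```

View pics/side3.png

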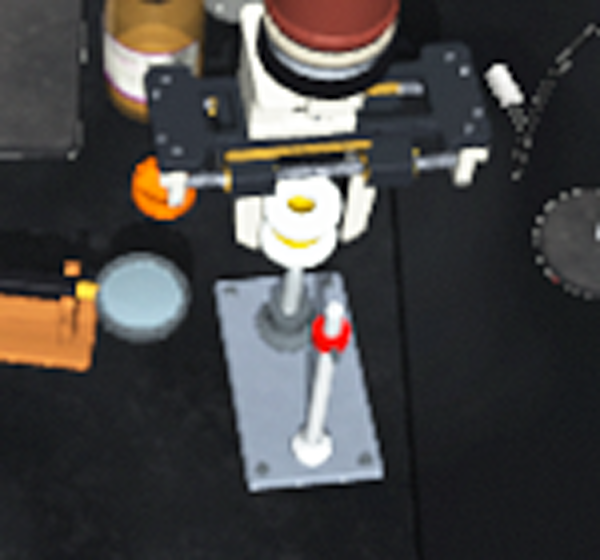

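View pics/top3.png

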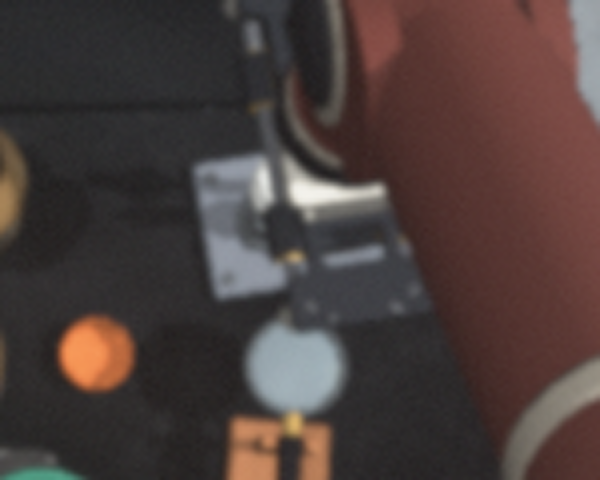

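```bash
python3 - <<'E'
from h import *
z=np.load('side3.npz'); im=z['im'].astype(int)
s=im[250:272,315:340]; y=(s[...,0]-s[...,2]>80)&(np.arange(250,272)[:,None]<264); vv,uu=np.nonzero(y); print((uu+315).min(),(uu+315).max(),(vv+250).min(),(vv+250).max())
u=(uu+315).mean();v=(vv+250).mean();print(u,v,atz('side',u,v,.1455))
# white outer ellipse of top flange columns per row
for row in (256,258,260,262,264,266,268,270,272): 
    c=np.nonzero(im[row,305:345].min(-1)>200)[0]+305; print(row,c.min() if len(c) else 0,c.max() if len(c) else 0)
# spindle columns 
for row in (278,281,284): print(row,im[row,315:332].sum(-1).tolist())
z=np.load('side0.npz')['im'].astype(int)
for row in (274,276,278,281,284): print(row,z[row,315:332].sum(-1).tolist())
print(atz('side',323.3,284,.05),atz('side',324,276,.079))
E
```

```text
322 328 259 262
324.7142857142857 260.6666666666667 [ 0.58381547 -0.11949643  0.1455    ]
256 319 340
258 319 342
260 309 342
262 309 341
264 309 340
266 309 340
268 309 338
270 311 333
272 316 332
278 [72, 69, 74, 85, 88, 87, 326, 565, 674, 677, 489, 327, 389, 333, 266, 279, 278]
281 [531, 534, 483, 383, 328, 321, 469, 601, 635, 612, 463, 396, 515, 454, 349, 290, 340]
284 [535, 551, 435, 330, 349, 412, 551, 621, 617, 505, 357, 327, 410, 400, 349, 341, 466]
274 [118, 119, 115, 121, 120, 102, 79, 60, 52, 51, 86, 110, 120, 92, 72, 76, 77]
276 [123, 125, 123, 122, 118, 91, 82, 326, 691, 690, 361, 90, 114, 97, 79, 71, 69]
278 [68, 72, 70, 83, 89, 85, 328, 560, 670, 669, 486, 326, 393, 328, 265, 274, 270]
281 [519, 524, 474, 379, 330, 317, 455, 591, 628, 601, 456, 387, 506, 448, 341, 283, 332]
284 [529, 541, 425, 324, 340, 402, 541, 609, 609, 495, 346, 316, 399, 391, 337, 338, 460]
[ 0.58799922 -0.12312938  0.05      ] [ 0.58754555 -0.11852075  0.079     ]
```

jog_arm --moves '[[[0,0.2,0,0,4],[0,0.2,2,0,4],[0,0.2,3,0,4],[0,0.2,4,0,4],[0,0.2,5,0,4],[0,0.2,5,0,4]]]'

```text
time_s: 6.35
tcp_pos: [0.5857, -0.1172, 0.0748]
eef_rot: [[-0.136, 0.991, -0.002], [0.991, 0.136, 0.0], [0.001, -0.002, -1.0]]
force: [0.3, 0.1, -0.5]
grip_width: 0.0483
```

jog_arm --moves '[[[0,0,1,0,4],[0,0,2,0,4],[0,0,2.6,0,4],[0,0,2.8,0,4],[0,0,2.8,0,4]]]'

```text
time_s: 6.98
tcp_pos: [0.5863, -0.1172, 0.0476]
eef_rot: [[-0.136, 0.991, -0.0], [0.991, 0.136, 0.0], [0.0, 0.0, -1.0]]
force: [-0.3, 0.5, -0.9]
grip_width: 0.0482
```

jog_arm --moves '[[[0,0,0.1,0,4],[0,0,0.1,0,4]]]'

```text
time_s: 7.22
tcp_pos: [0.5864, -0.1173, 0.0469]
eef_rot: [[-0.136, 0.991, 0.0], [0.991, 0.136, -0.0], [-0.0, 0.0, -1.0]]
force: [0.4, -0.3, -0.2]
grip_width: 0.0484
```

Within a millimetre of home; release and let it drop.

jog_arm --moves '[[[0,0,0,0,6.4],[0,0,0,0,6.4],[0,0,0,0,6.4],[0,0,0,0,6.4]]]'

```text
time_s: 7.72
tcp_pos: [0.5863, -0.1173, 0.0467]
eef_rot: [[-0.136, 0.991, 0.0], [0.991, 0.136, 0.0], [0.0, 0.0, -1.0]]
force: [0.8, 0.1, 0.3]
grip_width: 0.0637
```

```bash
python3 - <<'E'
from h import *
o=r.get_obs(); print(o['time_s'],o['tcp_pos'],o['force'],o['grip_width'])
for n in('side',):
    im,d=vision.read_camera(n); a=im[210:350,250:400]
    np.savez(n+'4.npz',im=im,d=d)
    cv2.imwrite(f'pics/{n}4.png',cv2.resize(a[:,:,::-1],None,fx=4,fy=4,interpolation=cv2.INTER_CUBIC))
E
```

```text
7.725 [ 0.58629074 -0.11728505  0.04674739] [0.7586106  0.14250293 0.34697802] 0.06368954723715341
```

View pics/side4.png

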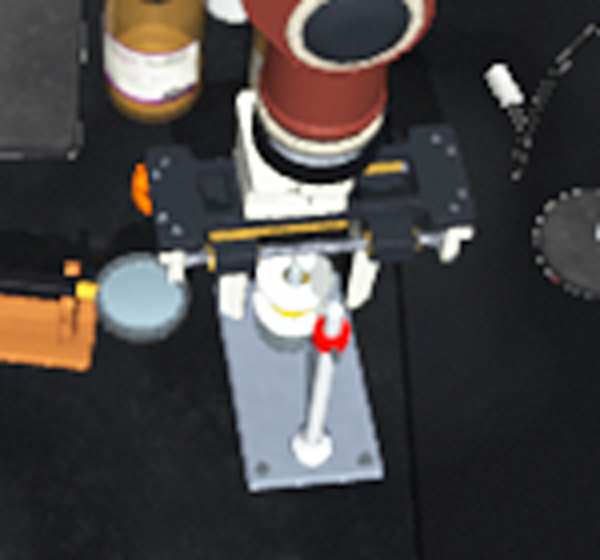

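```bash
python3 - <<'E'
from h import *
print(r.get_obs()['joints'])
E
```

```text
[ 20.39660057  44.63585328 -18.40192476 100.101805    20.80325426
  38.63051178  -1.61535224]
```

jog_arm --moves '[[[0,0,-3,0,6.4],[0,0,-8,0,6.4],[0,0,-13,0,6.4],[0,0,-17,0,6.4],[0,0,-17,0,6.4]]]'

```text
time_s: 8.4
tcp_pos: [0.5884, -0.1172, 0.2205]
eef_rot: [[-0.136, 0.991, 0.008], [0.991, 0.136, -0.001], [-0.002, 0.008, -1.0]]
force: [-0.4, -0.5, -0.1]
grip_width: 0.0646
```

```bash
python3 - <<'E'
from h import *
o=r.get_obs(); print(o['time_s'],o['tcp_pos'],o['joints'])
for n in('side',):
    im,d=vision.read_camera(n); a=im[210:350,250:400]
    np.savez(n+'5.npz',im=im,d=d)
    cv2.imwrite(f'pics/{n}5.png',cv2.resize(a[:,:,::-1],None,fx=4,fy=4,interpolation=cv2.INTER_CUBIC))
E
```

```text
8.4 [ 0.58841739 -0.11717687  0.22052265] [ 23.63401364  32.59111616 -23.58031676  90.97473594  14.59674612
  59.01780185   3.74445014]
```

View pics/side5.png

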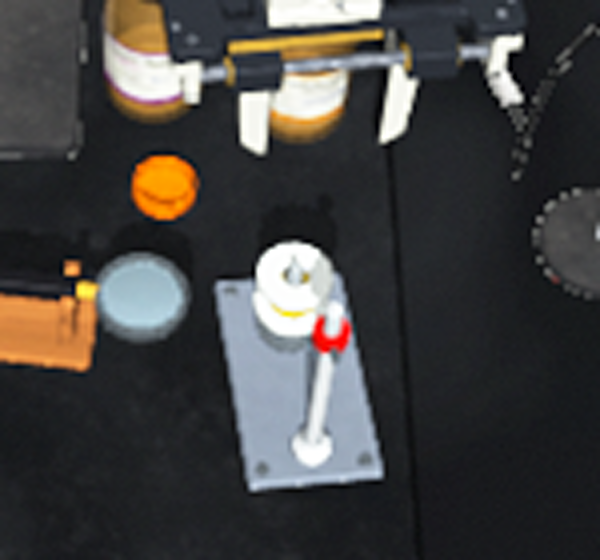

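```bash
python3 - <<'E'
from h import *
# build cylinder silhouettes & fit z by IoU with the red mask
def proj(n,X):
    c=vision.camera_info(n); f=210/np.tan(np.radians(c['vfov']/2)); T=c['T']
    p=(X-T[:3,3])@T[:3,:3]; return np.c_[c['cx']+f*p[:,0]/-p[:,2], c['cy']-f*p[:,1]/-p[:,2]]
a=np.linspace(0,2*np.pi,60)
def cyl(x,y,z0,z1,rr): return np.concatenate([np.c_[x+rr*np.cos(a),y+rr*np.sin(a),0*a+z] for z in(z0,z1)])
for n in('side','top'):
    z=np.load(n+'0.npz'); im=z['im'].astype(int)
    red=(im[...,0]>im[...,1]+50)&(im[...,0]>im[...,2]+50); v,u=np.mgrid[:420,:560]
    c0=(332,293) if n=='side' else (395,127); red&=(abs(u-c0[0])<12)&(abs(v-c0[1])<12)
    best=[]
    for x in np.arange(.590,.602,.002):
     for y in np.arange(-.214,-.200,.002):
      for zc in np.arange(.113,.158,.002):
        def ras(P,s=8):
            h=cv2.convexHull(((proj(n,P)-np.array(c0)+16+.5)*s).astype(np.int32)); m=np.zeros((32*s,32*s),np.uint8); cv2.fillConvexPoly(m,h,1); return m.reshape(32,s,32,s).mean((1,3))
        m=ras(cyl(x,y,zc-.005,zc+.005,.011)); p=ras(cyl(x,y,zc+.005,.168,.005)); w=np.clip(m-p,0,1)
        R=red[c0[1]-16:c0[1]+16,c0[0]-16:c0[0]+16].astype(float)
        best.append((abs(w-R).sum(),x,y,zc))
    best.sort(); print(n,red.sum()); [print(np.round(b,4)) for b in best[:6]]
    B=np.array(best)
    for x,y in ((.596,-.208),(.594,-.206)):
        k=B[(abs(B[:,1]-x)<1e-4)&(abs(B[:,2]-y)<1e-4)]; print(' at',x,y,k[k[:,0].argsort()][:3].round(3).tolist())
# bobbin and loupe now
z=np.load('side5.npz');P=cloud('side',z['d']);im=z['im'].astype(int)
m=(im.min(-1)>215)&(np.hypot(P[...,0]-.585,P[...,1]+.119)<.03)&(P[...,2]>.058);print('bob top z',np.median(P[m],0),P[m].min(0),P[m].max(0))
E
```

```text
side 62
[13.7812  0.598  -0.21    0.149 ]
[13.9531  0.598  -0.208   0.145 ]
[14.7344  0.598  -0.21    0.147 ]
[15.375  0.598 -0.208  0.147]
[15.375  0.598 -0.206  0.141]
[15.5625  0.598  -0.206   0.143 ]
 at 0.596 -0.208 [[29.156, 0.596, -0.208, 0.147], [29.297, 0.596, -0.208, 0.145], [31.766, 0.596, -0.208, 0.143]]
 at 0.594 -0.206 [[53.406, 0.594, -0.206, 0.143], [53.734, 0.594, -0.206, 0.145], [56.062, 0.594, -0.206, 0.147]]Traceback (most recent call last):
  File "<stdin>", line 18, in <module>
  File "<stdin>", line 17, in ras
  File "<stdin>", line 4, in proj
ValueError: time passes only in moves, steps and waits
```

```bash
python3 - <<'E'
from h import *
C={n:vision.camera_info(n) for n in('side','top')}
def proj(n,X):
    c=C[n]; f=210/np.tan(np.radians(c['vfov']/2)); T=c['T']
    p=(X-T[:3,3])@T[:3,:3]; return np.c_[c['cx']+f*p[:,0]/-p[:,2], c['cy']-f*p[:,1]/-p[:,2]]
a=np.linspace(0,2*np.pi,60)
def cyl(x,y,z0,z1,rr): return np.concatenate([np.c_[x+rr*np.cos(a),y+rr*np.sin(a),0*a+z] for z in(z0,z1)])
n='top'; z=np.load(n+'0.npz'); im=z['im'].astype(int)
red=(im[...,0]>im[...,1]+50)&(im[...,0]>im[...,2]+50); v,u=np.mgrid[:420,:560]
c0=(395,127); red&=(abs(u-c0[0])<12)&(abs(v-c0[1])<12)
best=[]
for x in np.arange(.590,.604,.002):
 for y in np.arange(-.214,-.200,.002):
  for zc in np.arange(.113,.158,.004):
    def ras(P,s=8):
        h=cv2.convexHull(((proj(n,P)-np.array(c0)+16+.5)*s).astype(np.int32)); m=np.zeros((32*s,32*s),np.uint8); cv2.fillConvexPoly(m,h,1); return m.reshape(32,s,32,s).mean((1,3))
    m=ras(cyl(x,y,zc-.005,zc+.005,.011)); p=ras(cyl(x,y,zc+.005,.168,.005)); w=np.clip(m-p,0,1)
    R=red[c0[1]-16:c0[1]+16,c0[0]-16:c0[0]+16].astype(float)
    best.append((abs(w-R).sum(),x,y,zc))
best.sort(); print(n,red.sum()); [print(np.round(b,4)) for b in best[:8]]
for n in('side','top'):
    z=np.load(n+'0.npz');P=cloud(n,z['d']);im=z['im'].astype(int)
    red=(np.hypot(P[...,0]-.597,P[...,1]+.208)<.016)&(im[...,0]>im[...,1]+90)&(P[...,2]>.1); print(n,np.sort(P[red][:,2].round(3)))
z=np.load('side5.npz');P=cloud('side',z['d']);im=z['im'].astype(int)
m=(im.min(-1)>215)&(np.hypot(P[...,0]-.585,P[...,1]+.119)<.03)&(P[...,2]>.055);print('bob top z',np.median(P[m],0),P[m].min(0),P[m].max(0))
E
```

```text
top 72
[20.2656  0.6    -0.212   0.125 ]
[20.5469  0.598  -0.21    0.133 ]
[20.6094  0.602  -0.214   0.117 ]
[20.7812  0.598  -0.21    0.137 ]
[21.1094  0.596  -0.208   0.141 ]
[21.2031  0.6    -0.212   0.129 ]
[21.7188  0.596  -0.208   0.145 ]
[21.8906  0.602  -0.214   0.121 ]
side [0.125 0.138 0.141 0.141 0.141 0.142 0.142 0.143 0.143 0.144 0.144 0.144
 0.144 0.145 0.145 0.145 0.145 0.146 0.146 0.146 0.146 0.146 0.146 0.146
 0.146 0.146 0.147 0.147 0.147 0.147 0.147 0.147 0.147 0.147 0.148 0.148
 0.148 0.148 0.148 0.148 0.148 0.148 0.149 0.149 0.15  0.15  0.151 0.151
 0.151 0.152 0.152]
top [0.141 0.142 0.143 0.143 0.144 0.144 0.144 0.145 0.145 0.145 0.145 0.145
 0.145 0.145 0.145 0.145 0.146 0.146 0.146 0.146 0.146 0.146 0.146 0.147
 0.147 0.147 0.147 0.147 0.147 0.148 0.148 0.148 0.148 0.148 0.148 0.149
 0.149 0.15  0.155]
bob top z [ 0.58303113 -0.13374239  0.07143464] [ 0.55624176 -0.14804468  0.05592867] [ 0.6086649  -0.09431684  0.40295666]
```

jog_arm --moves '[[[-0.9,-6,0,0,6.4],[-0.9,-12,0,-10,6.4],[-0.9,-17.9,0,-20,6],[-0.9,-17.9,0,-30,6],[-0.9,-17.9,0,-41,6],[-0.9,-17.9,0,-52,6],[-0.9,-17.9,0,-62,6],[-0.9,-17.9,0,-72,6]]]'

```text
time_s: 9.45
tcp_pos: [0.4089, -0.1505, 0.2152]
eef_rot: [[-0.985, 0.171, -0.003], [0.171, 0.985, 0.002], [0.003, 0.001, -1.0]]
force: [-0.2, -0.5, -0.3]
grip_width: 0.0602
```

jog_arm --moves '[[[0,0,0,-4.7,6],[0,0,0,-4.7,6],[0,0,0,-4.7,6]]]'

```text
time_s: 9.82
tcp_pos: [0.4096, -0.1505, 0.216]
eef_rot: [[-0.995, 0.096, -0.001], [0.096, 0.995, 0.001], [0.002, 0.001, -1.0]]
force: [-0.7, 0.7, -0.5]
grip_width: 0.0599
```

```bash
python3 - <<'E'
from h import *
o=r.get_obs(); print(o['time_s'],o['tcp_pos'],o['eef_rot'],o['joints'])
for n in('side','top'):
    im,d=vision.read_camera(n); a=im[200:340,190:340] if n=='side' else im[90:240,280:430]
    np.savez(n+'6.npz',im=im,d=d)
    cv2.imwrite(f'pics/{n}6.png',cv2.resize(a[:,:,::-1],None,fx=4,fy=4,interpolation=cv2.INTER_CUBIC))
E
```

```text
9.825 [ 0.409602   -0.15054333  0.21599079] [[-9.95349224e-01  9.63208281e-02 -1.48986901e-03]
 [ 9.63196971e-02  9.95350117e-01  8.13288510e-04]
 [ 1.56127792e-03  6.66002355e-04 -9.99998559e-01]] [ 51.23462274  23.00592975 -46.35514633 115.00705525  21.36814809
  50.76579218  77.79953956]
```

View pics/side6.png

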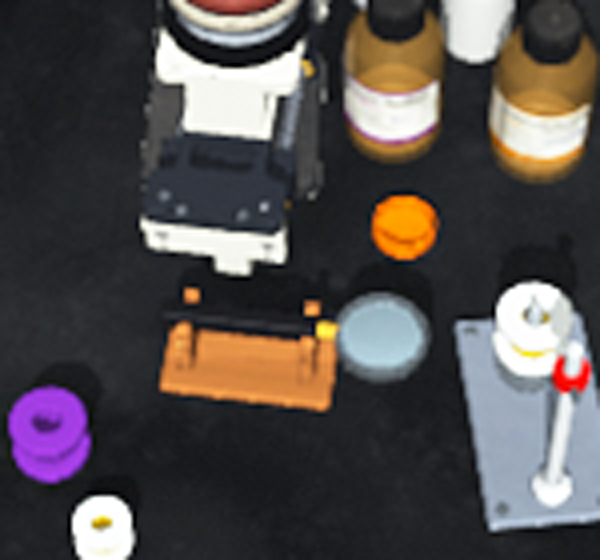

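View pics/top6.png

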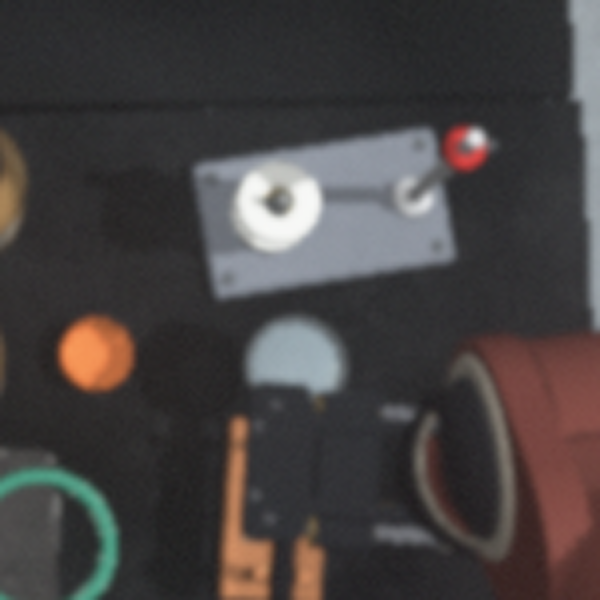

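jog_arm --moves '[[[0.3,3.3,0,0,6],[0.3,3.3,4,0,6],[0.3,3.3,8,0,6],[0.3,3.3,12,0,6],[0.3,3.3,12.6,0,6],[0.3,3.3,12.6,0,6]]]'

```text
time_s: 10.68
tcp_pos: [0.4108, -0.1173, 0.0912]
eef_rot: [[-0.995, 0.095, 0.001], [0.095, 0.995, 0.0], [-0.001, 0.0, -1.0]]
force: [0.5, 0.4, -0.8]
grip_width: 0.0599
```

```bash
python3 - <<'E'
from h import *
o=r.get_obs(); print(o['time_s'],o['tcp_pos'],o['force'])
for n in('side','top'):
    im,d=vision.read_camera(n); a=im[230:340,190:340] if n=='side' else im[130:250,300:430]
    np.savez(n+'7.npz',im=im,d=d)
    cv2.imwrite(f'pics/{n}7.png',cv2.resize(a[:,:,::-1],None,fx=5,fy=5,interpolation=cv2.INTER_CUBIC))
E
```

```text
10.675 [ 0.41080617 -0.1172771   0.09116771] [ 0.45601352  0.35992789 -0.75489394]
```

View pics/side7.png

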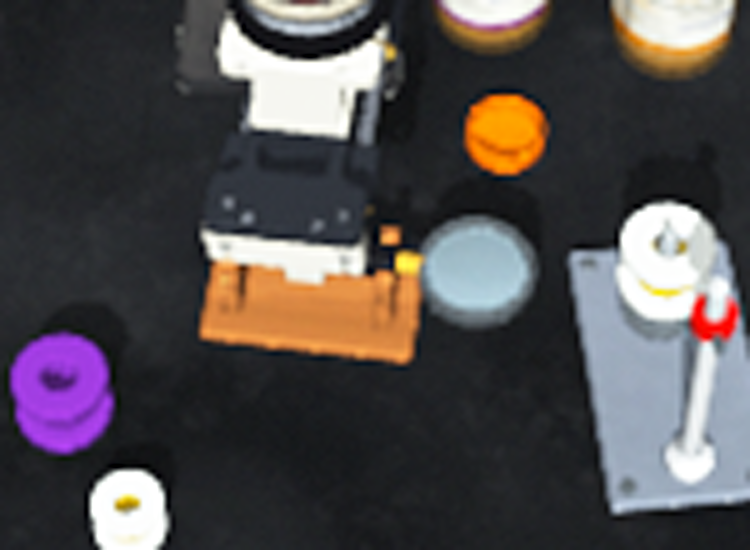

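jog_arm --moves '[[[-0.2,0,0,0,6],[-0.2,0,2.5,0,6],[-0.2,0,4.5,0,6],[-0.2,0,5.1,0,6],[-0.2,0,5.1,0,6]]]'

```text
time_s: 11.4
tcp_pos: [0.4127, -0.1177, 0.04]
eef_rot: [[-0.995, 0.095, 0.001], [0.095, 0.995, -0.0], [-0.001, -0.0, -1.0]]
force: [-0.6, 0.4, 0.6]
grip_width: 0.0602
```

jog_arm --moves '[[[0,0,0,0,0.8],[0,0,0,0,0.8],[0,0,0,0,0.8],[0,0,0,0,0.8],[0,0,0,0,0.8],[0,0,0,0,0.8]]]'

```text
time_s: 12.15
tcp_pos: [0.4123, -0.1177, 0.0397]
eef_rot: [[-0.995, 0.095, -0.0], [0.095, 0.995, -0.0], [0.0, -0.0, -1.0]]
force: [-0.4, 0.6, 0.6]
grip_width: 0.0139
```

jog_arm --moves '[[[0,0,0,0,0.8],[0,0,-1,0,0.8],[0,0,-3,0,0.8],[0,0,-5.5,0,0.8],[0,0,-8,0,0.8],[0,0,-9.5,0,0.8],[0,0,-9.5,0,0.8],[0,0,-9.5,0,0.8]]]'

```text
time_s: 13.15
tcp_pos: [0.4117, -0.1178, 0.1343]
eef_rot: [[-0.995, 0.095, -0.001], [0.095, 0.995, 0.0], [0.001, 0.0, -1.0]]
force: [0.2, -1.0, -1.6]
grip_width: 0.0134
```

```bash
python3 - <<'E'
from h import *
o=r.get_obs(); print(o['time_s'],o['tcp_pos'],o['force'],o['grip_width'])
for n in('side','top'):
    im,d=vision.read_camera(n); a=im[220:340,190:340] if n=='side' else im[110:250,300:430]
    np.savez(n+'8.npz',im=im,d=d)
    cv2.imwrite(f'pics/{n}8.png',cv2.resize(a[:,:,::-1],None,fx=4,fy=4,interpolation=cv2.INTER_CUBIC))
E
```

```text
13.15 [ 0.41173707 -0.11775777  0.13433584] [ 0.2488575  -1.01647582 -1.62973744] 0.013403473503830437
```

View pics/side8.png

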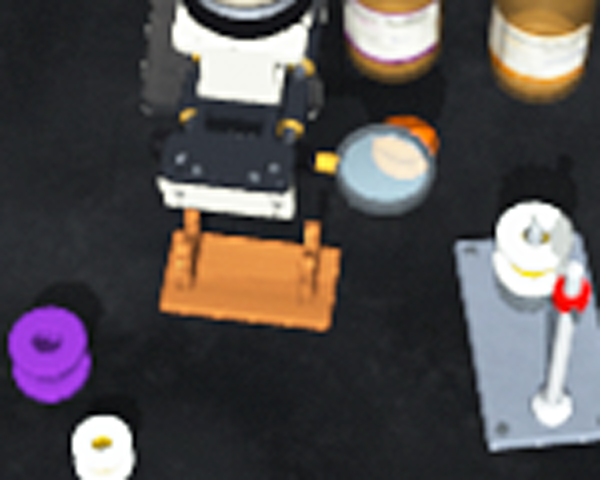

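View pics/top8.png

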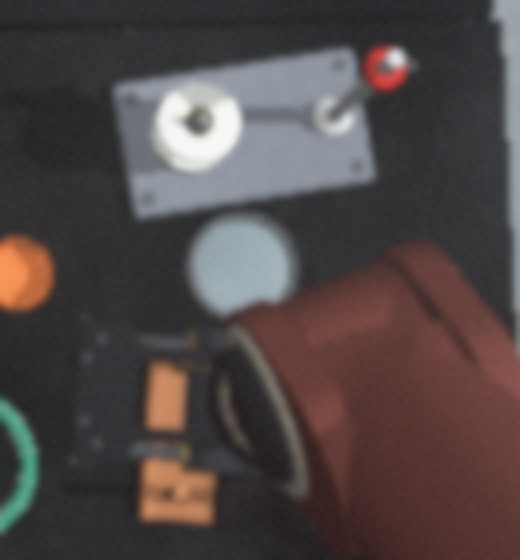

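```bash
cat > lens.py <<'E'
from h import *
import sys
def lens(tag,guess,zc):
  for n in('side','top'):
    z=np.load(n+tag+'.npz');P=cloud(n,z['d']);R=np.hypot(P[...,0]-guess[0],P[...,1]-guess[1])
    m=(R<.036)&(abs(P[...,2]-zc)<.02)&(P[...,0]>guess[0]-.027)
    Q=P[m]; A=np.c_[Q[:,:2]-guess,np.ones(len(Q))]
    for _ in range(5):
        s=np.linalg.lstsq(A,Q[:,2],rcond=None)[0]; e=abs(A@s-Q[:,2]); k=e<.006; A,Q=A[k],Q[k]
    print(n,len(Q),'tilt',s[:2].round(3),'z',s[2].round(4))
    c=max(cv2.findContours(m.astype(np.uint8),0,1)[0],key=len); (u,v),ax,a=cv2.fitEllipse(c); print('  ell',round(u,1),round(v,1),np.round(ax,1),atz(n,u,v,zc).round(4), [(np.round(x['centre'],1).tolist(),round(x['confidence'],2),atz(n,*x['centre'],zc).round(4).tolist()) for x in mark_of(n,'lens')][:2])
E
python3 - <<'E'
from lens import *
lens('8',np.array([.491,-.126]),.142)
E
```

```text
side 419 tilt [0.009 0.001] z 0.1472
  ell 285.5 261.4 [22.1 23.2] [ 0.4906 -0.1227  0.142 ] [([286.1, 262.8], 0.62, [0.492, -0.1266, 0.142])]
top 538 tilt [0.002 0.009] z 0.1459
  ell 359.8 175.6 [23.5 28.1] [ 0.491 -0.125  0.142] [([357.5, 177.1], 0.91, [0.4878, -0.1197, 0.142]), ([343.4, 141.6], 0.63, [0.5665, -0.0918, 0.142])]
```

jog_arm --moves '[[[-2,0.4,-0.1,0,0.8],[-4,0.8,-0.1,0,0.8],[-6,1.2,-0.1,0,0.8],[-8,1.5,-0.1,0,0.8],[-9.3,1.5,-0.1,0,0.8],[-9.3,1.5,-0.1,0,0.8],[-9.3,1.5,-0.1,0,0.8],[-9.3,1.5,-0.1,0,0.8]]]'

```text
time_s: 14.35
tcp_pos: [0.5055, -0.1117, 0.1356]
eef_rot: [[-0.995, 0.095, -0.001], [0.095, 0.995, -0.0], [0.001, -0.0, -1.0]]
force: [-0.5, -0.3, -0.9]
grip_width: 0.0136
```

```bash
python3 - <<'E'
from lens import *
o=r.get_obs(); print(o['time_s'],o['tcp_pos'],o['force'],o['grip_width'])
for n in('side','top'):
    im,d=vision.read_camera(n); a=im[200:350,220:370] if n=='side' else im[80:230,290:440]
    np.savez(n+'9.npz',im=im,d=d)
    cv2.imwrite(f'pics/{n}9.png',cv2.resize(a[:,:,::-1],None,fx=4,fy=4,interpolation=cv2.INTER_CUBIC))
lens('9',np.array([.585,-.1185]),.143)
E
```

```text
14.35 [ 0.50545459 -0.11174823  0.13561088] [-0.484611   -0.34672312 -0.89681052] 0.013618791542593453
side 420 tilt [0.007 0.008] z 0.1487
  ell 325.1 260.2 [22.  23.6] [ 0.585  -0.1163  0.143 ] [([325.5, 262.1], 0.7, [0.5858, -0.1218, 0.143])]
top 207 tilt [ 0.023 -0.012] z 0.1475
  ell 352.9 131.2 [17.5 24.8] [ 0.5886 -0.1132  0.143 ] [([356.0, 133.6], 0.72, [0.5832, -0.1198, 0.143]), ([213.8, 191.5], 0.6, [0.4643, 0.1923, 0.143])]
```

View pics/side9.png

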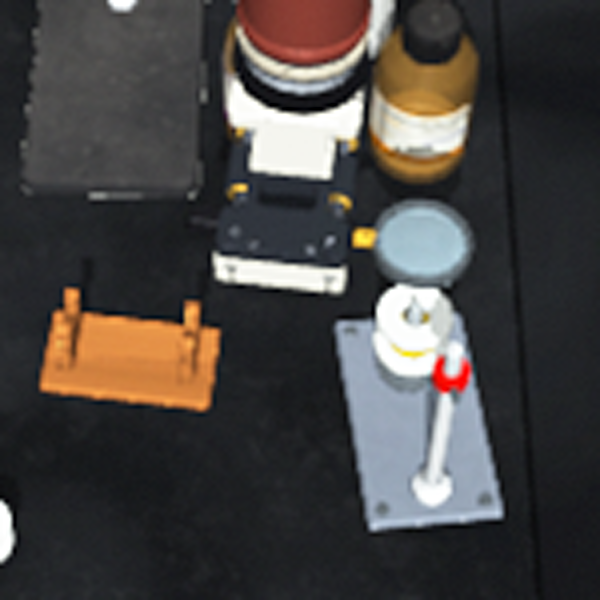

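View pics/top9.png

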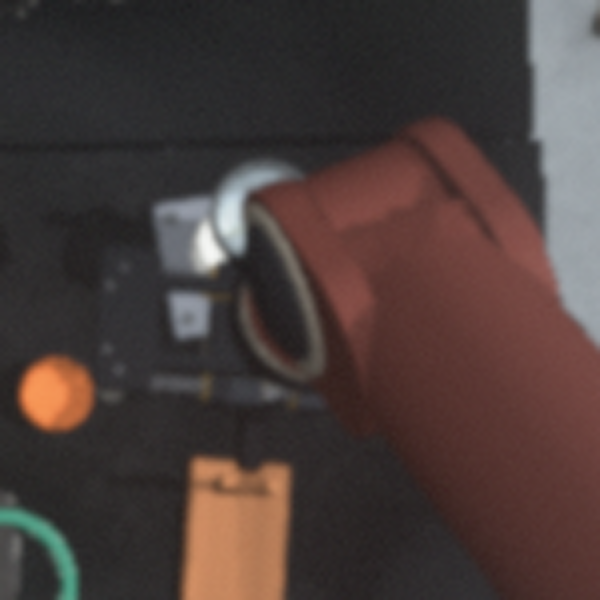

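jog_arm --moves '[[[0,0,0,0,0.8],[0,0,0,0,0.8],[0,0,0,0,0.8],[0,0,0,0,0.8]]]'

```text
time_s: 15.05
tcp_pos: [0.5063, -0.1116, 0.1357]
eef_rot: [[-0.995, 0.095, 0.0], [0.095, 0.995, 0.0], [-0.0, 0.0, -1.0]]
force: [0.7, -0.1, -1.2]
grip_width: 0.0136
```

```bash
python3 - <<'E'
from cell import r
o=r.get_obs(); print(o['time_s'],o['tcp_pos'],o['force'],o['grip_width'],abs(o['dq']).max())
print(r.hand_in())
E
```

```text
15.05 [ 0.50630915 -0.11157568  0.1356753 ] [ 0.6542746  -0.14889268 -1.2198649 ] 0.013621367028640901 0.10795510825913257
the job is handed in; nothing more can be done
None
```

I mounted the larger white bobbin on the spindle and let go of it. I then took the loupe by its handle and handed the job in at about 15 s with the loupe held over the bobbin. `hand_in` gives no verdict, so what follows rests on my own checks.

- **Bobbin:** in the last side picture it stands upright on the shoulder, with the spindle tip showing in its hole and the fingers clear. I released it within about a millimetre of home and let it drop the rest. My depth check of its top height was contaminated by other pixels, so I could not confirm the height by number.
- **Loupe position:** the arm's pose puts the lens at about (0.586, -0.119), and my best estimate of the spindle axis is (0.585, -0.1185). The side camera's outline and mark fits put the lens within about 3 mm of that axis. The top camera disagreed more: its outline fit, with the view partly hidden by the arm, was up to about 6 mm off. The two cameras also differed by about 2.5 mm on the spindle itself.
- **Height and level:** the lens centre is at about 0.1435 m. My estimates of the collar's mid-height ran from 0.142 to 0.145 m, except for the top camera's outline fit, which only loosely fixed it (0.117 to 0.145 m). Tilt measured at most about 0.01 rad in the side camera; the top camera, with its view blocked, read up to 0.026.
- **Grip and surroundings:** the fingers held the handle at a 13.6 mm opening, with the arm almost still. In the pictures the collar and the nearby bystanders look where they were, though I did not measure them again at the end.

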